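Fit the blue water filter in the analyser's bayonet port

ROBOT

A 7-joint arm with a two-finger parallel gripper is mounted at the origin on the work surface. World frame = base frame: x ahead of the robot, y to its left, z up, the work surface at z = 0. Lengths are in m, angles in rad, forces in N, time in s.
With the tool pointing down it reaches from about 0.425 to 0.8 m from the base axis. Payload 8.3 kg.
Tool frame: the origin (TCP) lies at the very end of the fingers, on their centre line; the grasp point (between the pads) lies 19 mm behind it; z points along the fingers, x is the direction in which the jaws open and shut, and the axes are right-handed (so a half turn about z gives the same grasp; the last joint's range is limited). The gripper opens to 85 mm and grips with 20 to 120 N. Pads are 22 mm wide; open, the fingers measure 114 mm over their backs; the gripper's body (76 mm by 85 mm) begins 54 mm behind the grasp point. The pads swing forward as they close: fully open they stand 13 mm farther back than shut.
Start: joints at [-1.31, 0.383, 0.016, 1.37, -0.006, 1.388, -0.046], TCP at [0.199, 0.593, 0.231] pointing down, gripper open.
Joint ranges: [-2.95, 2.95], [-0.25, 2.06], [-1.52, 1.56], [0.18, 2.33], [-1.44, 4.58], [0.02, 2.06], [-3.01, 3.01]. Speed limits (rad/s): [2.39, 2.39, 3.01, 3.01, 3.14, 3.14, 3.14].

INTERFACE

Orientations are given as a unit quaternion [w, x, y, z].
In Python, from plant import arm gives the robot as it stands.
- The arm moves only by the shell command python3 -m inch 'ROWS' [OPENING] [FORCE]. ROWS is JSON, a list of rows, each a list of 2 entries, a list of its own where there are three numbers: the shift along the world's x, y, z in cm, then the turn about the world's z in rad. A call has 1 to 8 rows; each row is the pose to reach, as a shift and turn from the pose commanded when the call began; what a row does not reach only later rows make up. A row lasts 1/12 s, in which the tool goes at most 41.7 mm and 7.16 degrees, less where a joint would pass 70% of its speed; a pose out of reach is approached as far as the arm can. A call with a gripper value outside its range is refused whole. OPENING is the opening, from 0 (shut) to 1 (fully open), set as the call begins (- or left out, the last holds). The fingers move at their own pace and stop on an object; FORCE is the grip in N (left out, the last holds). Time passes only in rows, so rows that repeat a pose let the fingers close. It gives the time, the measured TCP pose, the force and the opening at its end, in the units of the state.
- arm.state(): the state, without advancing time (a new reading comes with each control period).
- arm.read_camera(name): name is "side" or "top" or "wrist"; returns the picture (384x512x3 uint8, blue, green, red); there is no depth.
- arm.camera_info(name): a dict with "K" (3x3 intrinsics, pixels), "pose" (4x4, takes a point from camera to world coordinates). Camera axes: x right, y down, z forward; pixel columns grow to the right and rows downward; lengths in m; the calibration is good to about 2 mm. A picture is of the moment at which its call begins: read the wrist's pose just before it. camera_info takes no time and is no camera call; for the wrist camera it gives the pose at the moment of the call.
- arm.close_job(): hands the job in, once; it reports no verdict.
The state is a dict: "clock": time; "joint_positions": joint angles; "qd": joint speeds; "effort": joint torques, N m; "eef_pos": TCP position; "ee_rot": TCP orientation; "force": force on the tool from outside, world axes, zero at the start; "torque": the same for the moment, N m; "grip_width": finger opening in m.
Only numpy, scipy, OpenCV 4.12 (cv2) and the standard library are available. Lean on these libraries where they do the work, as an engineer would, in place of code of your own. Each camera call takes 0.05 s, during which the arm holds its last target. There are 200 camera calls.

TASK

Fit the blue filter cartridge into the port of the white filter module: set it in with its lugs in the two slots, push it down against the spring, give it a quarter turn clockwise seen from above, without forcing it, and let go, so that it stays locked upright under the collar. Leave the orange and green cartridges standing where they are.

Things in the scene. Friction and masses are not known exactly. Their poses are not given: they have to be found in the camera images.
- filter_blue_centre (a point): centre of the blue filter cartridge, 48.5 mm above its underside. Upright cylinder, 54 mm diameter, 62 mm high; foot tapers to 38 mm over 10 mm. On top a grip bar 46 mm long (own x), 16 thick (y), 35 high: 13.5 to 48.5 mm above this centre. Two white lugs in line with the bar reach 45 mm from the axis along own +x and -x, 14 wide, 14 to 22 mm above the underside. z up; half-turn symmetric; 0.15-0.23 kg
- port (a point): centre of the bayonet port's mouth, level with its grey collar's top (116 mm diameter, 52 high, on a fixed white base 200x190x30). Bore 68 mm. Two lug slots, 20 deg play, open along own +x and -x (yellow dashes). Lugs turn under the white rim clockwise from above only, stop at 100 deg. Locked: bar and lugs along own y (green dots), cartridge centre 14.5 mm above this point. z up
- spring_plate (a joint): steel plate in the port, carrying the cartridge: m pressed down, 0 to 0.018, 3.5 N rising to 7.5 N. Set in unpressed, the cartridge's centre is 23.5 mm above the port's mouth and cannot turn. Hold it pressed while turning: centre 12 to 6 mm above the mouth (8 is good, 5.5 is the bottom). Let go once turned, it springs up under the rim and stays locked
- filter_orange_centre (a point): centre (48.5 mm up) of the orange cartridge, same shape and size as the blue; not to be moved
- filter_green_centre (a point): centre (48.5 mm up) of the green cartridge, same shape and size as the blue; not to be moved
Not all that is in view belongs to the job. Several things look just like the part that bears filter_blue_centre: the one meant starts farthest from the robot's base.

How it is judged:
At the end, for the whole second after the job is handed in: Blue cartridge upright (8 deg) and at rest, within 15 mm of the port axis, its centre 3 to 17.5 mm above the port mouth, its lugs within 28 deg of the port y axis (a quarter turn from the slots); orange and green ones never tipped or shifted over 40 mm (horizontal distance between filter_blue_centre and port below 0.015 m and z of filter_blue_centre in the frame of port between 0.003 and 0.0175 m and angle between the x axis of filter_blue_centre and the y axis of port, either way round below 0.5 rad and angle between filter_blue_centre's own z axis and vertical below 0.15 rad and linear speed of filter_blue below 0.02 m/s); the robot touches nothing.
It fails at once if the orange cartridge is shifted by more than 40 mm or tipped over (distance of filter_orange_centre from where it was at the start of the episode above 0.04 m or angle between filter_orange_centre's own z axis and vertical above 0.5 rad).
It fails at once if the green cartridge is shifted by more than 40 mm or tipped over (distance of filter_green_centre from where it was at the start of the episode above 0.04 m or angle between filter_green_centre's own z axis and vertical above 0.5 rad).
It fails at once if the cartridge is forced against the port with more than 60 N (contact force between filter_blue and port_module above 60 N).
It also fails if it takes over 38 s, if anything falls off the work surface, if the arm or the gripper's body presses on something with over 40 N, if the wrist force passes 120 N, or if a joint passes its speed limit or range.

## Working session

There is one attempt and no reset: what is moved stays moved. The work goes in short steps, Python scripts to look and compute and a shell command to move; the robot and the scene stay as the last step left them, time stands still between calls to the robot, and variables do not carry over. Pictures are saved under pics/ and viewed, about 8 in all and at most 12, crops included, and the job is handed in when it is done.

```bash
mkdir -p pics; ls
python3 - <<'E'
from plant import arm
import cv2,numpy as np
for n in("top","side"):
    cv2.imwrite(f"pics/{n}0.png",arm.read_camera(n))
    i=arm.camera_info(n);print(n,np.round(i["K"],1).tolist(),np.round(i["pose"],4).tolist())
s=arm.state();print(s)
E
```

```text
pics
top [[460.5, 0.0, 252.1], [0.0, 460.5, 196.0], [0.0, 0.0, 1.0]] [[0.0102, -0.9807, 0.1951, 0.2637], [-0.9999, -0.0112, -0.0042, -0.0544], [0.0063, -0.195, -0.9808, 1.2989], [0.0, 0.0, 0.0, 1.0]]
side [[441.3, 0.0, 257.2], [0.0, 441.3, 194.6], [0.0, 0.0, 1.0]] [[0.9457, -0.18, 0.2708, 0.201], [-0.3247, -0.482, 0.8138, -0.9122], [-0.0159, -0.8575, -0.5143, 0.6184], [0.0, 0.0, 0.0, 1.0]]
{'clock': 0.1, 'joint_positions': array([-1.30990034,  0.38417952,  0.016374  ,  1.37104511, -0.0062961 ,
        1.38816393, -0.04650626]), 'qd': array([ 0.00079931, -0.00235823, -0.00153647, -0.00259525, -0.00189532,
        0.00096544,  0.00132641]), 'effort': array([ 2.55291074e-03, -6.29128790e+01,  8.47101957e-01, -3.72755206e+01,
        1.67188025e-02,  1.04378199e-02,  3.40651752e-05]), 'eef_pos': array([0.19867903, 0.59211641, 0.23036476]), 'ee_rot': array([ 5.21449864e-04,  8.11822265e-01,  5.83903970e-01, -7.00538974e-04]), 'force': array([ 0.09271993, -0.18758876, -0.15441958]), 'torque': array([-0.00080524, -0.00070927, -0.03060465]), 'grip_width': 0.08565660726801465}
```

View pics/top0.png

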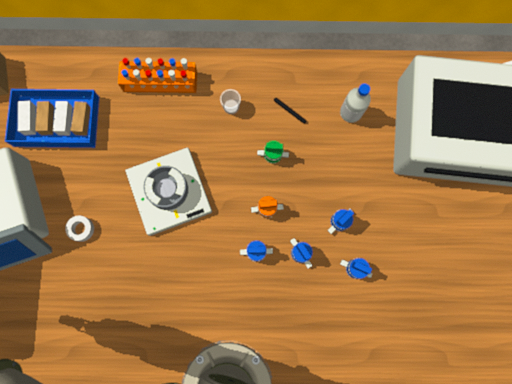

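View pics/side0.png

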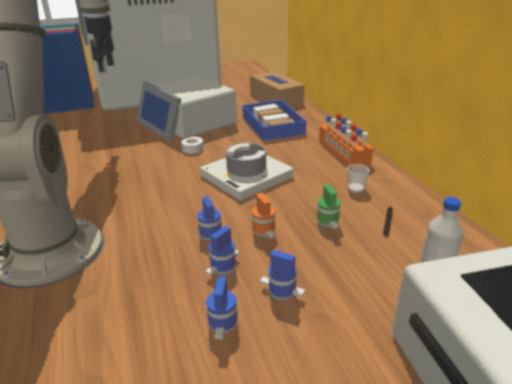

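```bash
cat > h.py <<'E'
import cv2,numpy as np
from plant import arm
def ray(uv,K,P,z):
    d=P[:3,:3]@np.linalg.solve(K,[uv[0],uv[1],1.]);o=P[:3,3];return o+d*(z-o[2])/d[2]
def info(n):
    i=arm.camera_info(n);return np.array(i["K"]),np.array(i["pose"])
def proj(X,K,P):
    c=K@(P[:3,:3].T@(np.array(X)-P[:3,3]));return c[:2]/c[2]
def blobs(m,a):
    n,l,s,c=cv2.connectedComponentsWithStats(m.astype(np.uint8));return [(s[i,4],c[i],l==i) for i in range(1,n) if s[i,4]>a]
E
python3 - <<'E'
from h import *
im=cv2.imread("pics/top0.png");K,P=info("top");hsv=cv2.cvtColor(im,cv2.COLOR_BGR2HSV)
H,S,V=cv2.split(hsv)
for nm,lo,hi in(("blue",105,125),("green",50,80),("orange",5,14)):
    for a,c,_ in blobs((H>=lo)&(H<=hi)&(S>170)&(V>100),60):
        if c[1]<130 or c[0]<100: continue
        p=ray(c,K,P,.06);print(nm,a,c.round(1),p.round(3),"r",np.hypot(*p[:2]).round(3))
for nm,lo,hi in(("yellow",22,34),("green",45,80)):
  for a,c,_ in blobs((H>=lo)&(H<=hi)&(S>90)&(V>90)&(np.arange(512)[None]>120)&(np.arange(512)[None]<220)&(np.arange(384)[:,None]>140)&(np.arange(384)[:,None]<240),1):
    print(nm,a,c.round(1),ray(c,K,P,.03).round(3))
c1=cv2.resize(im[140:245,115:225],None,fx=4,fy=4,interpolation=2)
c2=cv2.resize(im[195:290,235:385],None,fx=4,fy=4,interpolation=2)[:380]
c2=cv2.resize(im[200:295,300:385],None,fx=4,fy=4,interpolation=2)
h=max(c1.shape[0],c2.shape[0]);o=np.zeros((h,c1.shape[1]+c2.shape[1],3),np.uint8)
o[:c1.shape[0],:c1.shape[1]]=c1;o[:c2.shape[0],c1.shape[1]:]=c2;cv2.imwrite("pics/crop1.png",o)
E
```

```text
blue 279 [343.1 218.5] [ 0.45  -0.308  0.06 ] r 0.546
blue 283 [256.1 250.3] [ 0.362 -0.072  0.06 ] r 0.369
blue 280 [302.1 251.8] [ 0.359 -0.195  0.06 ] r 0.409
blue 307 [359.4 268. ] [ 0.318 -0.348  0.06 ] r 0.471
green 194 [273.  149.3] [ 0.644 -0.117  0.06 ] r 0.654
orange 131 [268.3 208.3] [ 0.476 -0.104  0.06 ] r 0.488
yellow 14 [158.4 164.2] [0.605 0.207 0.03 ]
yellow 30 [175.8 213.3] [0.464 0.152 0.03 ]
green 6 [192.  180.5] [0.559 0.11  0.03 ]
green 6 [142.2 198.8] [0.504 0.248 0.03 ]
green 3 [153.7 228.3] [0.422 0.211 0.03 ]
```

View pics/crop1.png

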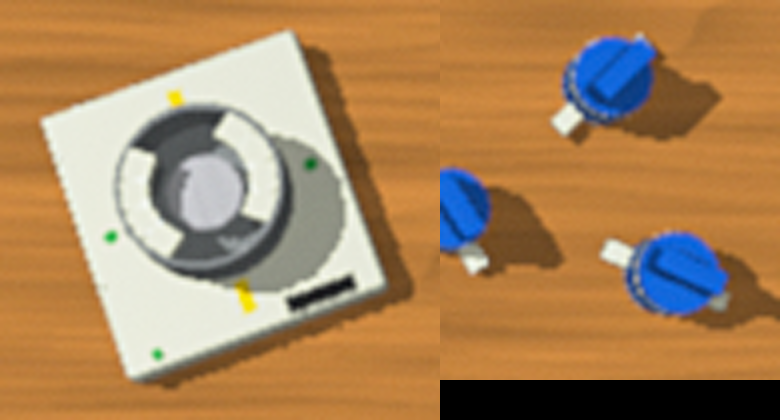

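Candidates for the cartridge in the top view: blue at (343,219), (256,250), (302,252) and (359,268). Their distances from the base are 0.546, 0.369, 0.409 and 0.471 m. I choose (343,219), which is the farthest, at about (0.45, -0.31). The crop shows its bar and lugs running at about -42°. The port is at about (0.533, 0.179) with its x axis at about 21.5°: the yellow and green marks agree.

```bash
python3 -m inch '[[[30,-34,1],0],[[30,-34,1],0],[[30,-34,1],0],[[30,-34,1],0],[[30,-34,1],0],[[30,-34,1],0],[[30,-34,1],0],[[30,-34,1],0]]' 1; python3 -m inch '[[[8,-12,0],0],[[8,-12,0],0],[[8,-12,0],0],[[8,-15,0],0],[[4,-36,0],-0.1],[[4,-36,0],-0.2],[[4,-36,0],-0.3],[[4,-36,0],-0.41]]'
```

```text
clock: 0.77
eef_pos: [0.4201, 0.3407, 0.2385]
ee_rot: [-0.0, 0.812, 0.584, -0.0]
force: [1.0, -0.1, -1.0]
grip_width: 0.0853
clock: 1.43
eef_pos: [0.4676, 0.032, 0.2382]
ee_rot: [-0.0, 0.915, 0.404, -0.0]
force: [1.3, -0.5, 0.8]
grip_width: 0.0859
```

```bash
python3 -m inch '[[[-2,-34,0],0],[[-2,-34,0],0],[[-2,-34,0],0],[[-2,-34,0],0],[[-2,-34,0],0],[[-2,-34,0],0],[[-2,-34,0],0],[[-2,-34,0],0]]'; python3 -m inch '[[[0,0,0],0],[[0,0,0],0],[[0,0,0],0]]';  python3 - <<'E'
from h import *
K,P=info("wrist");im=arm.read_camera("wrist");cv2.imwrite("pics/w1.png",im);np.savez("w1.npz",K=K,P=P)
print(P.round(3).tolist(),K[0],arm.state()["eef_pos"])
E
```

```text
clock: 2.1
eef_pos: [0.4484, -0.3005, 0.2386]
ee_rot: [-0.0, 0.914, 0.407, 0.0]
force: [1.1, 1.2, -0.8]
grip_width: 0.0853
clock: 2.35
eef_pos: [0.4488, -0.2984, 0.2381]
ee_rot: [-0.001, 0.914, 0.406, -0.0]
force: [1.6, 0.5, 0.4]
grip_width: 0.0851
[[0.67, 0.717, 0.192, 0.4], [0.742, -0.647, -0.174, -0.255], [-0.001, 0.259, -0.966, 0.381], [0.0, 0.0, 0.0, 1.0]] [308.54340593   0.         257.10140593] [ 0.4493134  -0.29744997  0.2381865 ]
```

View pics/w1.png

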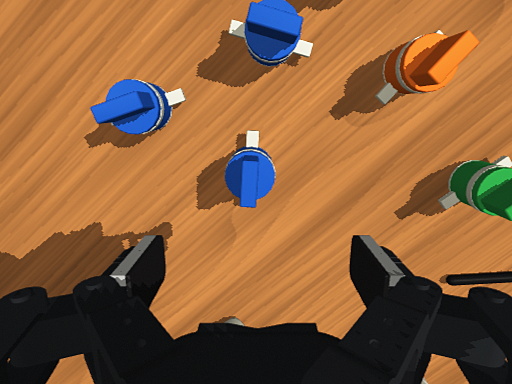

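Run:
```python
import cv2
im=cv2.imread("pics/w1.png");cv2.imwrite("pics/w1c.png",cv2.resize(im[120:220,200:300],None,fx=6,fy=6,interpolation=2))
```

```text
(no output)
```

View pics/w1c.png

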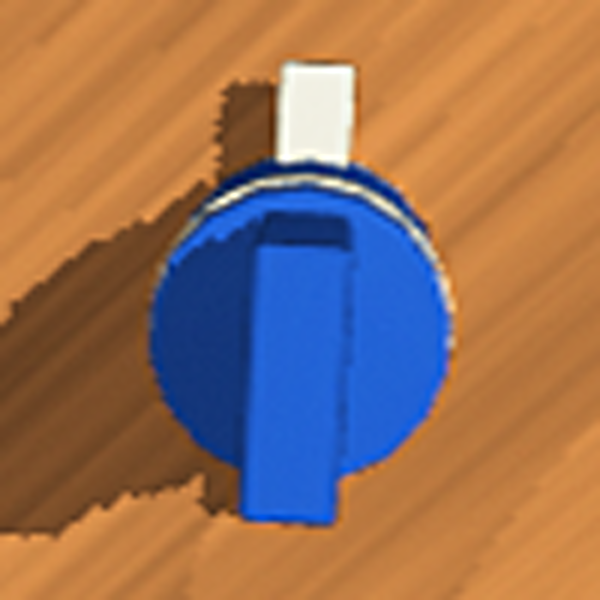

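The crop shows the bar's top face with corners at crop pixels (256,245), (352,247), (336,524) and (241,520), and the lug's outer end at (284..356, 63).

Run:
```python
from h import *
d=np.load("w1.npz");K,P=d["K"],d["P"]
px=lambda c:(200+c[0]/6-.4,120+c[1]/6-.4)
c=[ray(px(q),K,P,.097) for q in((256,245),(352,247),(336,524),(241,520))]
n=(c[0]+c[1])/2;f=(c[2]+c[3])/2;v=f-n
print("bar centre",(n+f)/2,"len",np.linalg.norm(v),"w",np.linalg.norm(c[0]-c[1]),"ang",np.degrees(np.arctan2(v[1],v[0])))
l=ray(px((320,63)),K,P,.022);w=(n+f)/2-l;print("lug r",np.hypot(*w[:2]),"ang",np.degrees(np.arctan2(w[1],w[0])))
s=arm.state();q=s["ee_rot"];print(s["eef_pos"],np.degrees(2*np.arctan2(q[2],q[1])))
```

```text
bar centre [ 0.44773441 -0.30869028  0.097     ] len 0.04506405170305937 w 0.014877978722500452 ang -45.5782160302173
lug r 0.04494258425469249 ang -45.78148398776254
[ 0.4493134  -0.29744997  0.2381865 ] 48.04405757042143
```

Bar length, width and lug radius all match the sizes given, with the bar at -45.7°. Descending now.

```bash
python3 -m inch '[[[-0.2,-1.1,-4],-0.063],[[-0.2,-1.1,-8],-0.063],[[-0.2,-1.1,-11],-0.063],[[-0.2,-1.1,-14],-0.063],[[-0.2,-1.1,-16],-0.063],[[-0.2,-1.1,-17.1],-0.063],[[-0.2,-1.1,-17.1],-0.063],[[-0.2,-1.1,-17.1],-0.063]]' 1;  python3 -m inch '[[[0,0,0],0],[[0,0,0],0],[[0,0,0],0],[[0,0,0],0],[[0,0,0],0],[[0,0,0],0],[[0,0,0],0],[[0,0,0],0]]' 0 60
```

```text
clock: 3.07
eef_pos: [0.4476, -0.3089, 0.0681]
ee_rot: [-0.0, 0.926, 0.378, 0.0]
force: [0.2, 0.5, 0.9]
grip_width: 0.0855
clock: 3.73
eef_pos: [0.4471, -0.31, 0.068]
ee_rot: [0.0, 0.926, 0.377, 0.0]
force: [-0.3, 0.2, 4.7]
grip_width: 0.0152
```

```bash
python3 -m inch '[[[0,0,3],0],[[0,0,7],0],[[0,0,11],0],[[0,0,15],0],[[0,0,17],0],[[0.5,3,17],0.1],[[1,6,17],0.2],[[1.6,9.5,17],0.3]]';  python3 -m inch '[[[0.7,4,0],0.12],[[1.4,8,0],0.24],[[2.1,12,0],0.36],[[2.8,16,0],0.48],[[3.5,20,0],0.6],[[4.2,24,0],0.72],[[4.9,28,0],0.84],[[5.6,31,0],0.87]]'; python3 -m inch '[[[0.7,3,0],0],[[1.4,6,0],0],[[1.4,8,0],0],[[1.4,8.4,0],0],[[1.4,8.4,0],0],[[1.4,8.4,0],0],[[1.4,8.4,0],0]]';  python3 - <<'E'
from h import *
K,P=info("wrist");s=arm.state();im=arm.read_camera("wrist");cv2.imwrite("pics/w2.png",im);np.savez("w2.npz",K=K,P=P)
q=s["ee_rot"];print(P[:3,3],s["eef_pos"],np.degrees(2*np.arctan2(q[2],q[1])),s["grip_width"])
E
```

```text
clock: 4.4
eef_pos: [0.4624, -0.215, 0.2378]
ee_rot: [0.0, 0.859, 0.512, -0.0]
force: [0.5, 0.2, -2.1]
grip_width: 0.0154
clock: 5.07
eef_pos: [0.5182, 0.0994, 0.237]
ee_rot: [-0.001, 0.559, 0.829, 0.0]
force: [0.1, -0.2, -2.2]
grip_width: 0.0151
clock: 5.65
eef_pos: [0.5331, 0.1773, 0.2375]
ee_rot: [0.0, 0.565, 0.825, -0.0]
force: [-0.6, -0.2, -1.1]
grip_width: 0.0154
[0.47161342 0.15327249 0.38022306] [0.53308711 0.17734357 0.2374831 ] 111.24845842414693 0.01542813421672939
```

View pics/w2.png

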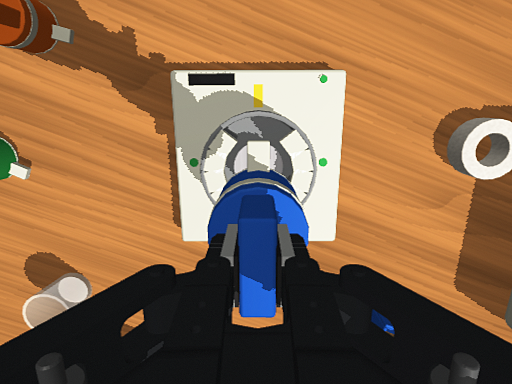

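Good view: the two green dots are at about (193,162) and (323,162), the near yellow dash at (258,95), and the collar at (258,165). The held cartridge's lug is at (259,155), straight above the slot.

Run:
```python
from h import *
d=np.load("w2.npz");K,P=d["K"],d["P"];im=cv2.imread("pics/w2.png");H,S,V=cv2.split(cv2.cvtColor(im,cv2.COLOR_BGR2HSV))
win=np.zeros(H.shape,bool);win[65:245,170:350]=1
g=[]
for nm,lo,hi in(("y",22,34),("g",45,80)):
  for a,c,_ in blobs((H>=lo)&(H<=hi)&(S>120)&(V>70)&win,8):
    p=ray(c,K,P,.03);print(nm,a,c.round(1),p.round(4))
    if nm=="g":g.append((c,p))
g=[p for c,p in g if c[1]>140]
v=g[0]-g[1];print("mid",(g[0]+g[1])/2,"d",np.linalg.norm(v),"xaxis",np.degrees(np.arctan2(v[1],v[0]))%180-90)
tm,tK=cv2.imread("pics/top0.png"),info("top")
# lug of the held part (white, on z = .188+.018-.. => underside .17, top of lug .192)
print(ray((258.5,141),K,P,.19))
```

```text
y 204 [257.9  95. ] [0.4608 0.1497 0.03  ]
g 42 [323.1  78.6] [0.4198 0.2088 0.03  ]
g 53 [193.3 162.1] [0.5564 0.1073 0.03  ]
g 50 [322.5 161.6] [0.5022 0.2454 0.03  ]
mid [0.52928438 0.17633768 0.03      ] d 0.14831218901281218 xaxis 21.463439783411445
[0.49076095 0.16147268 0.19      ]
```

Port at about (0.530, 0.177) with its x axis at 21.5°, so shift 3 mm back and go down to just above the spring contact.

```bash
python3 -m inch '[[[-0.3,0,-3],0],[[-0.3,0,-5],0],[[-0.3,0,-5.5],0],[[-0.3,0,-6.2],0],[[-0.3,0,-6.9],0],[[-0.3,0,-7.6],0],[[-0.3,0,-8.3],0],[[-0.3,0,-8.3],0]]';python3 -m inch '[[[0,0,-0.6],0],[[0,0,-1.2],0],[[0,0,-1.8],0],[[0,0,-2.3],0],[[0,0,-2.3],0],[[0,0,-2.3],0]]'
```

```text
clock: 6.37
eef_pos: [0.5295, 0.179, 0.1535]
ee_rot: [-0.0, 0.564, 0.826, -0.001]
force: [-0.5, 0.2, -2.7]
grip_width: 0.0156
clock: 6.87
eef_pos: [0.5297, 0.1792, 0.1312]
ee_rot: [-0.0, 0.564, 0.826, -0.0]
force: [0.7, -0.0, -2.3]
grip_width: 0.0154
```

```bash
python3 -m inch '[[[0,-0.1,-0.4],0],[[0,-0.1,-0.8],0],[[0,-0.1,-1.1],0],[[0,-0.1,-1.1],0],[[0,-0.1,-1.1],0]]';python3 -m inch '[[[0,0,-0.4],0],[[0,0,-0.8],0],[[0,0,-1.1],0],[[0,0,-1.1],0],[[0,0,-1.1],0]]'
python3 - <<'E'
from h import *
s=arm.state();print(s["force"],s["torque"],s["eef_pos"])
cv2.imwrite("pics/side2.png",cv2.resize(arm.read_camera("side")[100:220,180:310],None,fx=5,fy=5,interpolation=2))
E
```

```text
clock: 7.28
eef_pos: [0.5305, 0.1782, 0.121]
ee_rot: [0.0, 0.564, 0.826, 0.0]
force: [-0.1, -0.1, 2.1]
grip_width: 0.0152
clock: 7.7
eef_pos: [0.5304, 0.1783, 0.1098]
ee_rot: [0.0, 0.564, 0.826, 0.0]
force: [1.2, 0.2, 4.6]
grip_width: 0.0149
[1.24821464 0.2251685  4.57299302] [-0.21779128 -0.4359411   0.02671239] [0.53037028 0.17830681 0.10982051]
```

View pics/side2.png

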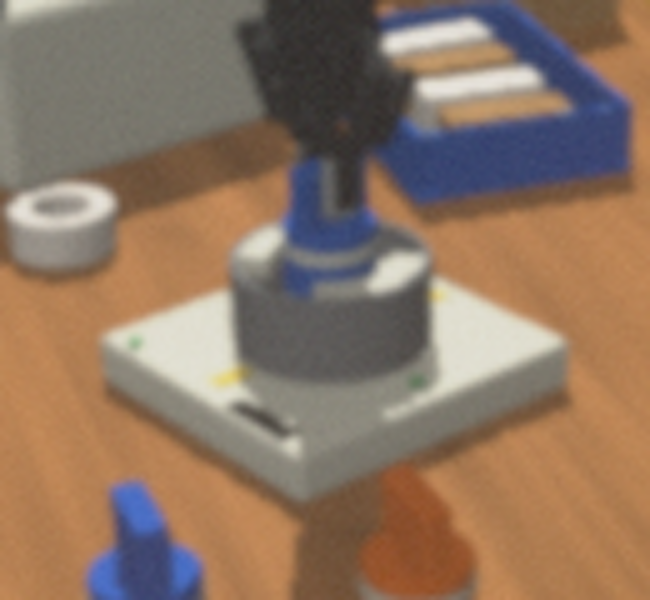

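Spring force rose by 6.9 N, which is what a press of about 15.5 mm should give, and the cartridge sits in the slots. Turning clockwise in stages and watching the moment.

```bash
python3 -m inch '[[[0,0,0],-0.06],[[0,0,0],-0.12],[[0,0,0],-0.18],[[0,0,0],-0.24],[[0,0,0],-0.3],[[0,0,0],-0.36],[[0,0,0],-0.42],[[0,0,0],-0.45]]'
python3 - <<'E'
from plant import arm
s=arm.state();print(s["force"],s["torque"])
E
```

```text
clock: 8.42
eef_pos: [0.5303, 0.1783, 0.11]
ee_rot: [0.0, 0.735, 0.678, 0.0]
force: [0.9, 0.1, 4.3]
grip_width: 0.0151
[0.9375564  0.10782902 4.28988046] [-0.20730855 -0.37283109  0.0447818 ]
```

```bash
python3 -m inch '[[[0,0,0],-0.09],[[0,0,0],-0.18],[[0,0,0],-0.27],[[0,0,0],-0.36],[[0,0,0],-0.45],[[0,0,0],-0.54],[[0,0,0],-0.62],[[0,0,0],-0.7]]'; python3 -m inch '[[[0,0,0],-0.09],[[0,0,0],-0.18],[[0,0,0],-0.27],[[0,0,0],-0.35],[[0,0,0],-0.42],[[0,0,0],-0.42],[[0,0,0],-0.42]]'
python3 - <<'E'
from plant import arm
s=arm.state();print(s["force"],s["torque"])
E
```

```text
clock: 9.08
eef_pos: [0.53, 0.1781, 0.1099]
ee_rot: [0.0, 0.923, 0.385, 0.0]
force: [0.3, -0.6, 5.3]
grip_width: 0.0151
clock: 9.67
eef_pos: [0.5298, 0.1782, 0.1097]
ee_rot: [0.0, 0.982, 0.187, -0.0]
force: [-0.9, -1.1, 5.4]
grip_width: 0.0151
[-0.87756119 -1.13666     5.40085589] [-0.36578863  0.06809831  0.01282449]
```

Turned a full 90° with almost no resisting moment. Easing up to the rim, releasing and rising.

```bash
python3 -m inch '[[[0,0,0.3],0],[[0,0,0.6],0],[[0,0,0.6],0]]'; python3 -m inch '[[[0,0,0],0],[[0,0,0],0],[[0,0,0],0],[[0,0,0],0],[[0,0,0],0],[[0,0,0],0]]' 1; python3 -m inch '[[[0,0,2],0],[[0,0,4],0],[[0,0,7],0],[[0,0,10],0],[[-3,-3,14],0],[[-4,-7,14],0],[[-4,-10,14],0],[[-4,-10,14],0]]'
python3 - <<'E'
from h import *
K,P=info("wrist");im=arm.read_camera("wrist");np.savez("w3.npz",K=K,P=P)
t=arm.read_camera("top");cv2.imwrite("pics/t3.png",t);cv2.imwrite("pics/w3.png",im)
s=cv2.resize(arm.read_camera("side")[90:250,170:350],None,fx=2.4,fy=2.4,interpolation=2)[:384]
cv2.imwrite("pics/f3.png",np.hstack([cv2.resize(t[140:245,115:225],(384,384),interpolation=2),s[:384,:400]]) if s.shape[0]==384 else s)
E
```

```text
clock: 9.92
eef_pos: [0.5298, 0.1782, 0.1158]
ee_rot: [-0.0, 0.982, 0.186, -0.0]
force: [-0.0, -0.9, 3.4]
grip_width: 0.0151
clock: 10.42
eef_pos: [0.5299, 0.1783, 0.1155]
ee_rot: [-0.0, 0.983, 0.186, -0.0]
force: [-0.3, -0.1, -0.7]
grip_width: 0.0848
clock: 11.08
eef_pos: [0.4901, 0.0694, 0.2578]
ee_rot: [0.0, 0.984, 0.181, 0.002]
force: [0.4, -1.0, 0.8]
grip_width: 0.0855
```

View pics/f3.png

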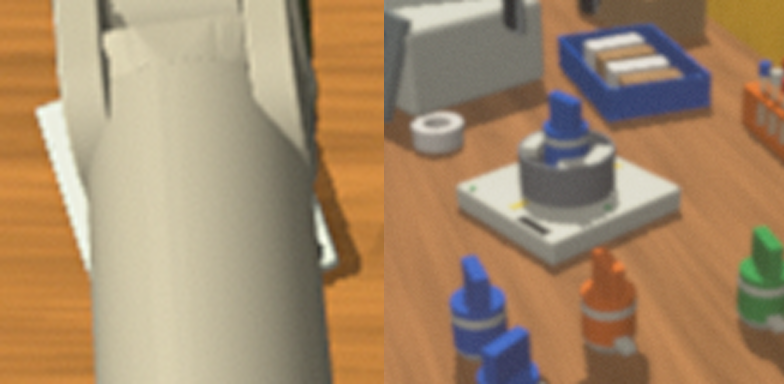

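The side view shows the cartridge upright in the collar, with orange and green still standing. The arm hides it from above, so I move clear and measure.

```bash
python3 -m inch '[[[0,-25,3],0],[[0,-25,3],0],[[0,-25,3],0],[[0,-25,3],0],[[0,-25,3],0],[[0,-25,3],0],[[0,-25,3],0],[[0,-25,3],0]]'; python3 -m inch '[[[0,0,0],0],[[0,0,0],0],[[0,0,0],0]]'
python3 - <<'E'
from h import *
t=arm.read_camera("top");cv2.imwrite("pics/t4.png",t);s=arm.read_camera("side");cv2.imwrite("pics/s4.png",s)
H,S,V=cv2.split(cv2.cvtColor(t,cv2.COLOR_BGR2HSV))
m=(H>=105)&(H<=125)&(S>150)&(V>60);m[:140]=0;m[240:]=0;m[:,:120]=0;m[:,225:]=0
K,P=info("top")
for a,c,_ in blobs(m,40): print(a,c,ray(c,K,P,.11))
m2=np.hstack([cv2.resize(t[140:245,115:225],(400,382),interpolation=2),cv2.resize(s[130:210,190:270],(382,382),interpolation=2)])
cv2.imwrite("pics/f4.png",m2)
E
```

```text
clock: 11.9
eef_pos: [0.4899, -0.174, 0.2855]
ee_rot: [0.001, 0.983, 0.184, -0.0]
force: [0.4, 1.1, -0.1]
grip_width: 0.0852
clock: 12.15
eef_pos: [0.4906, -0.1695, 0.2851]
ee_rot: [-0.0, 0.982, 0.188, -0.0]
force: [0.4, -0.6, 0.2]
grip_width: 0.0855
315 [161.65079365 183.3047619 ] [0.53149951 0.17985549 0.11      ]
```

View pics/f4.png

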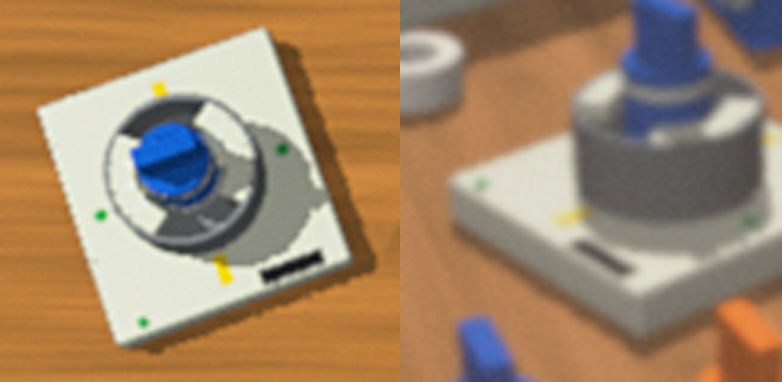

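Run:
```python
from h import *
K,P=info("side");s=cv2.imread("pics/s4.png");H,S,V=cv2.split(cv2.cvtColor(s,cv2.COLOR_BGR2HSV))
m=(H>=105)&(H<=125)&(S>120)&(V>60);m[:105]=0;m[165:]=0;m[:,:225]=0;m[:,:][:,262:]=0
for a,c,l in blobs(m,40):
    y,x=np.where(l);print(a,c,"rows",y.min(),y.max(),"cols",x.min(),x.max())
d=np.radians(-68.5);u=np.array([np.cos(d),np.sin(d),0]);w=np.array([-u[1],u[0],0])
for h in(.0055,.0145,.0235):
    b=np.array([.5305,.178,.082+h+.0485])
    q=np.array([proj(b+i*.023*u+j*.008*w,K,P) for i in(-1,1) for j in(-1,1)]);print(h,"rowmin",q[:,1].min().round(1),"cols",q[:,0].min().round(1),q[:,0].max().round(1))
print(arm.state()["clock"])
```

```text
67 [248.34328358 114.86567164] rows 110 123 cols 245 252
180 [244.5        138.52777778] rows 129 146 cols 237 253
0.0055 rowmin 129.9 cols 237.3 252.2
0.0145 rowmin 126.9 cols 237.2 252.1
0.0235 rowmin 123.9 cols 237.0 252.1
12.25
```

```bash
python3 -c "
from plant import arm
print(arm.state()['qd'].round(3)); print(arm.close_job())"
```

```text
[ 0.004 -0.005  0.008 -0.     0.001  0.001  0.001]
the job is handed in; nothing more can be done
None
```

The blue cartridge is in the port, turned a quarter turn clockwise and let go. The last pictures show it standing upright under the collar. I handed the job in at about 12 s with the arm clear of everything; no verdict was reported.

I took the blue cartridge farthest from the base, gripped it by its bar and set it in the slots. I pressed it down about 15 mm, which raised the spring force by about 7 N. The turn met a moment of under 0.05 N·m.

- **Position:** the last top view puts the cartridge within about 3 mm of the port axis.
- **Angle:** in both views its bar runs along the green dots, to within a few degrees.
- **Height:** in the side view the bar's top edge is at row 129. That fits a locked or slightly lower height (row 126.9 expected for locked) and rules out unlocked (row 123.9). The 2-pixel difference is about 6 mm in height, close to what blur and calibration allow. I let go with the centre about 14 mm above the mouth.
- **Camera disagreement:** the top and wrist cameras differed by 3–4 mm on the port position. I went by the wrist camera, and the cartridge went in without sideways force.
- **Other cartridges:** orange and green were still standing in the side view. I did not measure their positions again, but the robot did not touch them.

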